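Feel out the notch and unlock the airframe lock ring

TASK

Unlock the red lock ring on the airframe section: rest a shut fingertip on the ring's rim by the yellow mark, sweep it along the rim until you find the notch, then press the black release ring inside the notch all the way down and come clear. Be gentle with the rim, grasp or lift nothing, and leave the other things on the bench where they are.

Things in the scene. Friction and masses are not known exactly. Their poses are not given: they have to be found in the camera images.
- tube: Pale green airframe section, a 160 mm wide cylinder standing upright in a round plywood cradle (208 mm wide, 12 mm thick), fixed to the bench. Origin at the centre of the cradle's underside, on the bench; z up. A yellow stripe and a yellow pointer on the cradle mark its -x side. The green part ends 83 mm above the bench.
- lock_ring: Red lock ring on top of the tube, with the aluminium bulkhead inside it; it cannot be turned or lifted. Origin on the tube's axis at the height of the rim's flat top, 110 mm above the bench; z up, x and y as the tube's. The rim is a round wall 16 mm wide, 128 mm across inside and 160 mm outside. It has one notch (see notch_level); the pose does not tell where.
- notch_level (a point): Point on the ring's axis, 12 mm below the rim top: the level of the notch's floor, the release ring's top. The notch is one gap through the whole wall, open above, inside and outside, with radial sides 48 degrees apart (52 mm at the inner edge, 60 mm at mid-wall). Its place changes each time: anywhere, but its centre is at least 50 degrees from the yellow mark.
- bulkhead (a point): Point on the ring's axis on the aluminium bulkhead inside the ring, 26 mm below the rim top. A small steel bail stands here, reaching 11 mm below the rim top and 15 mm from the axis.
- mark (a point): Point on the rim's flat top at mid-wall (72 mm from the axis), right above the yellow mark, on the tube's -x side. Here the rim is always whole.
- release (a joint): How far the black release ring is pressed down, m: 0 up (locked), 0.006 fully down (unlocked). A ring 16 mm wide straight under the red rim, its flat top 12 mm below the rim top, reached only through the notch. It slides straight down against about 4 N of friction to a hard stop and stays where it is left; any place in the notch will do to press it.
- nose: Bystander: small pale green nose cone, 68 mm wide, 148 mm tall, standing loose beside the section. Origin at the centre of its underside.
- jar: Bystander: whitish jar with an orange lid, 64 mm wide, 85 mm tall, loose. Origin at the centre of its underside.
- coupler: Bystander: blue coupler tube, 80 mm wide, 50 mm tall, loose. Origin at the centre of its underside.
- driver: Bystander: red-handled screwdriver lying loose on the far side of the section, about 200 mm long.
Things that resemble listed ones, but are neither listed nor needed, are in the scene too. What is shaped like the tube but pink is not meant.

How it is judged (in metres and radians):
On the way, in this order (a step that is already met when the one before it is completed fails the run):
1. a finger rests on the red rim by the yellow mark, the release ring still up (contact force between the fingers and lock_ring above 0.3 N and horizontal distance between the grasp point and mark below 0.03 m and value of joint release below 0.001 m), for 0.1 s.
2. the sweep: a finger touches the rim more than 32 mm from the mark, the release ring still up (contact force between the fingers and lock_ring above 0.3 N and horizontal distance between the grasp point and mark above 0.032 m and value of joint release below 0.001 m), for 0.05 s.
3. a finger presses the release ring fully down through the notch (contact force between the fingers and tube above 0.5 N and value of joint release above 0.005 m), for 0.05 s.
At the end, for the whole second after the job is handed in: The release ring stays at least 5 mm down (of 6 mm), and the nose cone, jar, coupler and screwdriver are within 20 mm of where they stood (value of joint release above 0.005 m and linear speed of nose below 0.02 m/s and distance of each of nose, jar, coupler, driver from where it was at the start of the episode below 0.02 m); the robot touches nothing.
It fails at once if the rim is pushed harder than 60 N (contact force between anything else and lock_ring above 60 N).
It fails at once if a bystander is lifted, carried or pushed more than 20 mm (distance of any of nose, jar, coupler, driver from where it was at the start of the episode above 0.02 m).
It also fails if it takes over 72 s, if anything falls off the work surface, if the arm or the gripper's body presses on something with over 40 N, if the wrist force passes 120 N, or if a joint passes its speed limit or range.

ROBOT

A 6-joint arm with a two-finger parallel gripper is mounted at the origin on the work surface. World frame = base frame: x ahead of the robot, y to its left, z up, the work surface at z = 0. Lengths are in m, angles in degrees, forces in N, time in s.
With the tool pointing down it reaches from about 0.4 to 0.825 m from the base axis. Payload 7 kg.
Tool frame: the origin (TCP) lies midway between the tips of the shut fingers; the grasp point (between the pads) lies 19 mm behind it; z points along the fingers, y is the direction in which the jaws open and shut (so a half turn about z gives the same grasp; the last joint's range is limited). The gripper opens to 88 mm and grips with 3 to 60 N. Pads are 19 mm wide; open, the fingers measure 130 mm over their backs; the gripper's body (78 mm by 193 mm) begins 47 mm behind the grasp point.
Start: joints at [-60.04, 20.546, 0.682, 0, -70.136, -16.507], TCP at [0.157, -0.656, 0.227] pointing down, gripper open.
Joint ranges: [-176.03, 176.03], [-82.01, 121.73], [-58.28, 71.71], [-173.87, 95.51], [-174.79, -0.11], [-173.66, 173.66]. Speed limits (degrees/s): [136.94, 136.94, 172.46, 180, 180, 180].

INTERFACE

Orientations are given as [roll, pitch, yaw] about the fixed x, y, z axes, in that order (R = Rz(yaw) Ry(pitch) Rx(roll)).
In Python, from plant import ctrl gives the robot as it stands. The module is installed in compiled form; this text tells all that it offers.
- The arm moves only by the tool arm_command, never from a script. Its argument "targets" is a list that holds one entry, the list of rows, each a list of 7 numbers: the turn, a rotation vector about the world's x, y, z in rad, then the shift along the world's x, y, z in cm, then the opening, from 0 (shut) to 1 (fully open). A call has 1 to 8 rows; each row is the pose to reach, as a shift and turn from the pose commanded when the call began; what a row does not reach only later rows make up. A row lasts 1/12 s, in which the tool goes at most 41.7 mm and 7.16 degrees, less where a joint would pass 70% of its speed; a pose out of reach is approached as far as the arm can. A call with a gripper value outside its range is refused whole. The fingers move at their own pace and stop on an object; the grip force is fixed at half the most. Time passes only in rows, so rows that repeat a pose let the fingers close. It gives the time, the measured TCP pose, the force and the opening at its end, in the units of the state.
- ctrl.get_obs(): the state, without advancing time (a new reading comes with each control period).
- ctrl.snapshot(name): name is "scene" or "top" or "wrist"; returns the picture (480x640x3 uint8, blue, green, red); there is no depth.
- ctrl.camera_model(name): a dict with "K" (3x3 intrinsics, pixels), "xyz" and "rotation" of the camera in the world. Camera axes: x right, y up, looking along -z (the intrinsics and any distortion apply to the point x, -y, -z); pixel columns grow to the right and rows downward; lengths in m; the calibration is good to about 2 mm. A picture is of the moment at which its call begins: read the wrist's pose just before it. camera_model takes no time and is no camera call; for the wrist camera it gives the pose at the moment of the call.
- ctrl.close_job(): hands the job in, once; it reports no verdict.
The state is a dict: "clock": time; "joint_pos": joint angles; "qvel": joint speeds; "tau": joint torques, N m; "tool_pos": TCP position; "orientation": TCP orientation; "force": force on the tool from outside, world axes, zero at the start; "moment": the same for the moment, N m; "opening": finger opening in m.
Only numpy, scipy, OpenCV 4.12 (cv2) and the standard library are available. Lean on these libraries where they do the work, as an engineer would, in place of code of your own. Each camera call takes 0.05 s, during which the arm holds its last target. There are 200 camera calls.

## Working session

There is one attempt and no reset: what is moved stays moved. The work goes in short steps, Python scripts to look and compute and a tool call to move; the robot and the scene stay as the last step left them, time stands still between calls to the robot, and variables do not carry over. Pictures are saved under pics/ and viewed, about 8 in all and at most 12, crops included, and the job is handed in when it is done.

Besides the shell and the picture viewer there is one more tool, called after "Request:" as a command line: name --argument value ..., lists and objects as JSON in quotes. arm_command: Moves the arm, as the interface text tells. Its arguments: {"type":"object","properties":{"targets":{"type":"array","items":{"type":"array","items":{"type":"array","items":{"type":"number"}}}}},"required":["targets"]}

```bash
mkdir -p pics; python3 - <<'E'
from plant import ctrl
import cv2,numpy as np
o=ctrl.get_obs();print(o)
for n in("scene","top"):
    im=ctrl.snapshot(n);cv2.imwrite(f"pics/{n}0.png",im)
    m=ctrl.camera_model(n);print(n,{k:np.round(v,4).tolist() if not isinstance(v,str) else v for k,v in m.items()})
E
```

```text
{'clock': 0.0, 'joint_pos': array([-6.00384639e+01,  2.05936457e+01,  6.33367182e-01, -2.17207511e-02,
       -7.01342251e+01, -1.65085589e+01]), 'qvel': array([-0.07491059, -0.00834891, -0.03074981,  0.01832347,  0.02053576,
        0.05774024]), 'tau': array([ 8.39077416e-05, -5.82723105e+01,  2.93053025e+01,  6.99721992e+00,
        6.92199043e-03, -2.03359104e-04]), 'tool_pos': array([ 0.15692694, -0.65600404,  0.2255896 ]), 'orientation': array([ 1.79903589e+02, -7.27998484e-03, -1.66554415e+02]), 'force': array([0.88241073, 0.06382631, 0.56961525]), 'moment': array([0.01102028, 0.02792729, 0.02203271]), 'opening': 0.08776493481956771}
scene {'K': [[548.7219, 0.0, 318.9465], [0.0, 548.7219, 231.6856], [0.0, 0.0, 1.0]], 'xyz': [1.3099, -0.5507, 0.934], 'rotation': [45.7945, 0.9654, 49.3493]}
top {'K': [[500.9478, 0.0, 322.7149], [0.0, 500.9478, 226.8912], [0.0, 0.0, 1.0]], 'xyz': [0.4862, -0.0076, 1.1862], 'rotation': [6.6661, 0.5159, -89.1027]}
```

View pics/scene0.png

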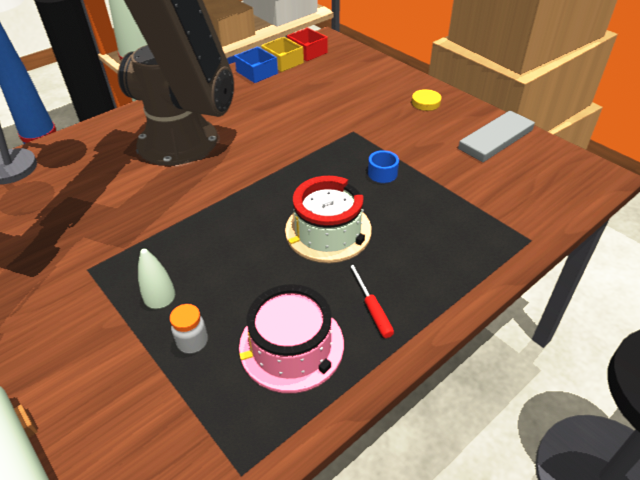

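View pics/top0.png

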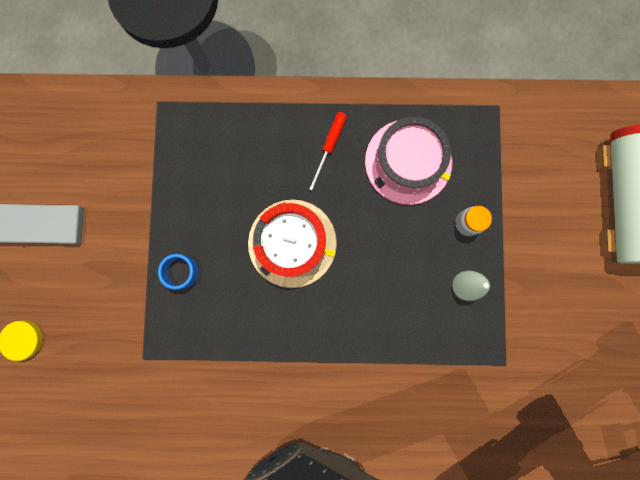

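Possible targets: the green tube with the red rim at top-view pixel (290,240) and the pink tube with a black rim at (412,155). By its description the green/red one is meant. Its notch seems to be around (258,235), the yellow pointer is at (330,253), and a black block on the cradle at (265,270) could be mistaken for the notch. I'll measure these and check with one crop.

```bash
cat > h.py <<'E'
from plant import ctrl
import cv2,numpy as np
from scipy.spatial.transform import Rotation as R
def model(n):
    m=ctrl.camera_model(n);return m,R.from_euler('xyz',m['rotation'],degrees=True).as_matrix(),np.array(m['xyz'])
def ray(M,uv,z):
    m,r,t=M;K=m['K'];uv=np.atleast_2d(np.float64(uv))
    q=cv2.undistortPoints(uv.reshape(-1,1,2),K,m.get('dist')).reshape(-1,2)
    d=np.c_[q[:,0],-q[:,1],-np.ones(len(q))]@r.T
    return t+d*((z-t[2])/d[:,2])[:,None]
def proj(M,p):
    m,r,t=M;q=(np.atleast_2d(p)-t)@r;q=q*[1,-1,-1]
    return (q/q[:,2:])@m['K'].T[:, :2]
def redmask(im):
    h=cv2.cvtColor(im,cv2.COLOR_BGR2HSV)
    return (((h[...,0]<6)|(h[...,0]>174))&(h[...,1]>170)&(h[...,2]>70)).astype(np.uint8)
def yelmask(im):
    return cv2.inRange(cv2.cvtColor(im,cv2.COLOR_BGR2HSV),(22,170,120),(34,255,255))
def fitring(M,mask,box,z=.11):
    x0,y0,x1,y1=box;mm=np.zeros_like(mask);mm[y0:y1,x0:x1]=mask[y0:y1,x0:x1]
    c=max(cv2.findContours(mm,cv2.RETR_EXTERNAL,cv2.CHAIN_APPROX_NONE)[0],key=cv2.contourArea)
    P=ray(M,c[:,0,:],z)[:,:2]
    return P
def circ(P,r0,n=6):   # robust fixed-radius centre
    from scipy.optimize import least_squares
    f=lambda c:np.hypot(*(P-c).T)-r0
    return least_squares(f,P.mean(0),loss='soft_l1',f_scale=.001).x
E
python3 - <<'E'
from h import *
for n,box in(("top",(240,190,345,295)),("scene",(280,165,375,265))):
    im=cv2.imread(f"pics/{n}0.png");M=model(n)
    P=fitring(M,redmask(im),box)
    H=cv2.convexHull(P.astype(np.float32))[:,0]
    c=circ(H,.08);print(n,"ring c",c,"resid mm",np.round(1e3*np.std(np.hypot(*(H-c).T)-.08),1))
    y=yelmask(im);x0,y0,x1,y1=box;v,u=np.nonzero(y[y0:y1,x0:x1]);
    p=ray(M,[u.mean()+x0,v.mean()+y0],.012)[0,:2];d=p-c
    print("yellow",p,np.hypot(*d),"ang",np.degrees(np.arctan2(d[1],d[0])))
    a=np.radians(np.arange(0,360,4));q=proj(M,np.c_[c[0]+.075*np.cos(a),c[1]+.075*np.sin(a),a*0+.11])
    rm=redmask(im);print("gap deg",[int(round(np.degrees(t))) for t,(uu,vv) in zip(a,q) if not rm[int(round(vv)),int(round(uu))]])
im=cv2.imread("pics/top0.png")[185:305,235:355];cv2.imwrite("pics/crop1.png",cv2.resize(im,None,fx=5,fy=5,interpolation=cv2.INTER_CUBIC))
E
```

```text
top ring c [0.58383059 0.07717658] resid mm 0.6
yellow [ 0.5627661  -0.01252267] 0.09213939491327212 ang -103.215571899211
gap deg [56, 60, 64, 68, 72, 76, 80, 84, 88, 92, 96, 100]
scene ring c [0.58738547 0.07584195] resid mm 2.7
yellow [0.55163119 0.00340145] 0.08078362643890213 ang -116.26945277912965
gap deg [60, 64, 68, 72, 76, 80, 84, 88, 92, 96]
```

View pics/crop1.png

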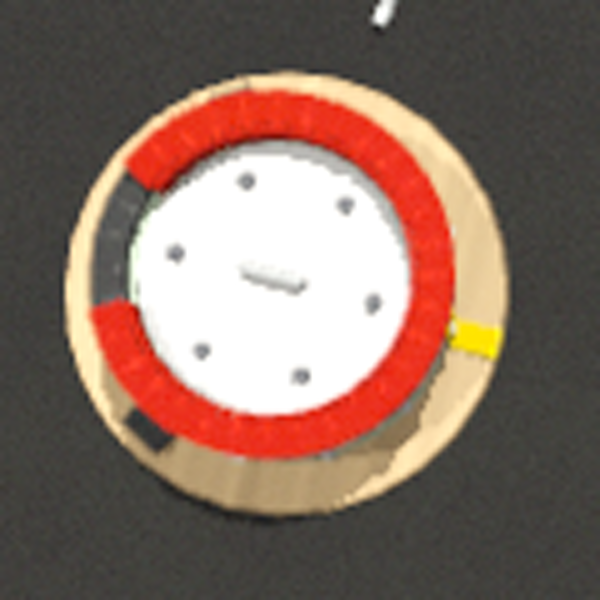

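The crop confirms it: green tube, red rim. Ring centre is about (0.584, 0.077) and the yellow pointer is at -103°. The notch, with its black floor, is at about 78° (crop x 95-150, y 170-305). I'll fly over with fingers shut, jaw axis turned to the 78° line.

Request:
arm_command --targets '[[[0,0,-0.055,1.7,2.75,0.4,0],[0,0,-0.11,3.4,5.5,0.8,0],[0,0,-0.165,5.1,8.25,1.2,0],[0,0,-0.22,6.8,11,1.6,0],[0,0,-0.275,8.5,13.75,2,0],[0,0,-0.33,10.2,16.5,2,0],[0,0,-0.385,11.9,19.25,2,0],[0,0,-0.443,13.6,22,2,0]]]'

```text
clock: 0.77
tool_pos: [0.2934, -0.4349, 0.2464]
orientation: [180.0, -0.0, 167.9]
force: [1.1, -0.2, -0.4]
opening: 0.0397
```

Request:
arm_command --targets '[[[0,0,0,1.7,2.75,0,0],[0,0,0,3.4,5.5,0,0],[0,0,0,5.1,8.25,0,0],[0,0,0,6.8,11,0,0],[0,0,0,8.5,13.75,0,0],[0,0,0,10.2,16.5,0,0],[0,0,0,11.9,19.25,0,0],[0,0,0,13.6,22,0,0]]]'

```text
clock: 1.43
tool_pos: [0.4294, -0.2149, 0.2465]
orientation: [180.0, 0.0, 168.1]
force: [0.5, -1.2, 0.7]
opening: 0.0004
```

Request:
arm_command --targets '[[[0,0,0,2.3,3.7,0,0],[0,0,0,4.6,7.4,0,0],[0,0,0,6.9,11.1,0,0],[0,0,0,9.2,14.8,0,0],[0,0,0,11.5,18.5,0,0],[0,0,0,13.7,22.1,0,0],[0,0,0,13.7,22.1,0,0],[0,0,0,13.7,22.1,0,0]]]'

```text
clock: 2.1
tool_pos: [0.5671, 0.0073, 0.2454]
orientation: [-180.0, -0.1, 168.2]
force: [-0.8, 0.3, 0.1]
opening: 0.0007
```

```bash
python3 - <<'E'
from h import *
M=model("wrist");im=ctrl.snapshot("wrist");cv2.imwrite("pics/w1.png",im)
print(M[2],M[0]['rotation'])
c=np.array([.584,.077]);a=np.radians(np.arange(0,360,5))
for r,col in((.08,(255,0,0)),(.064,(0,255,0))):
    q=proj(M,np.c_[c[0]+r*np.cos(a),c[1]+r*np.sin(a),a*0+.11])
    for u,v in q: cv2.circle(im,(int(u),int(v)),2,col,-1)
cv2.imwrite("pics/w1o.png",im)
E
```

```text
[0.48886207 0.02285338 0.40418329] [-1.70735005e+01 -6.72919568e-02  7.82360582e+01]
```

View pics/w1o.png

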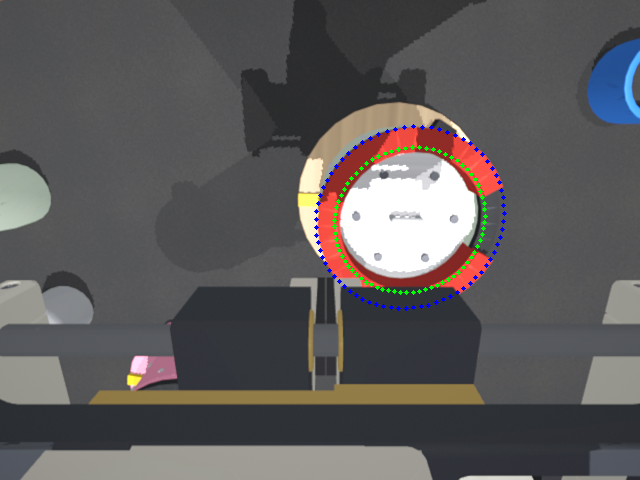

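The predicted rim circles fit the red rim within about 2 mm, and the mark lies left of the ring at (305,200) as expected. Descending.

Request:
arm_command --targets '[[[0,0,0,0.1,0,-3,0],[0,0,0,0.1,0,-6,0],[0,0,0,0.1,0,-9,0],[0,0,0,0.1,0,-11,0],[0,0,0,0.1,0,-12,0],[0,0,0,0.1,0,-12.5,0],[0,0,0,0.1,0,-12.7,0],[0,0,0,0.1,0,-12.7,0]]]'

```text
clock: 2.82
tool_pos: [0.5675, 0.0043, 0.1204]
orientation: [180.0, 0.1, 168.1]
force: [0.7, 1.2, -0.2]
opening: 0.0005
```

Request:
arm_command --targets '[[[0,0,0,0,0,-0.1,0],[0,0,0,0,0,-0.2,0],[0,0,0,0,0,-0.3,0],[0,0,0,0,0,-0.4,0],[0,0,0,0,0,-0.5,0],[0,0,0,0,0,-0.55,0],[0,0,0,0,0,-0.6,0],[0,0,0,0,0,-0.6,0]]]'

```text
clock: 3.48
tool_pos: [0.567, 0.0045, 0.1134]
orientation: [-180.0, -0.0, 168.1]
force: [-0.3, 0.5, 1.0]
opening: 0.0008
```

Request:
arm_command --targets '[[[0,0,0,0,0,-0.05,0],[0,0,0,0,0,-0.1,0],[0,0,0,0,0,-0.15,0],[0,0,0,0,0,-0.15,0]]]'

```text
clock: 3.82
tool_pos: [0.567, 0.0045, 0.1119]
orientation: [-180.0, -0.0, 168.1]
force: [0.3, -0.6, -0.1]
opening: 0.0007
```

Request:
arm_command --targets '[[[0,0,0,0,0.25,-0.05,0],[0,0,0,0,0.25,-0.1,0],[0,0,0,0,0.25,-0.1,0]]]'

```text
clock: 4.07
tool_pos: [0.567, 0.0072, 0.111]
orientation: [-180.0, -0.0, 168.1]
force: [0.0, 0.4, -0.2]
opening: 0.0004
```

Request:
arm_command --targets '[[[0,0,0,0,0,-0.05,0],[0,0,0,0,0,-0.1,0],[0,0,0,0,0,-0.1,0]]]'

```text
clock: 4.32
tool_pos: [0.5671, 0.0071, 0.1103]
orientation: [180.0, 0.0, 168.1]
force: [-1.5, 1.8, 1.9]
opening: 0.0002
```

Request:
arm_command --targets '[[[0,0,0,0,0,-0.05,0],[0,0,0,0,0,-0.05,0]]]'

```text
clock: 4.48
tool_pos: [0.5671, 0.0071, 0.1103]
orientation: [180.0, 0.0, 168.1]
force: [-4.1, 0.3, 6.5]
opening: 0.0004
```

Contact at z ≈ 0.110 with 6.5 N, about 10 N/mm. Holding briefly, then sweeping around the near side.

Request:
arm_command --targets '[[[0,0,0,0,0,-0.02,0],[0,0,0,0,0,-0.02,0],[0,0,0,0,0,-0.02,0]]]'

```text
clock: 4.73
tool_pos: [0.5671, 0.0071, 0.1103]
orientation: [180.0, 0.0, 168.1]
force: [-3.8, 0.7, 8.2]
opening: 0.0005
```

Request:
arm_command --targets '[[[0,0,0,-0.32,0.08,0,0],[0,0,0,-0.65,0.18,0,0],[0,0,0,-1.0,0.31,0,0],[0,0,0,-1.35,0.46,0,0],[0,0,0,-1.65,0.6,0,0],[0,0,0,-1.91,0.75,0,0],[0,0,0,-2.2,0.93,0,0],[0,0,0,-2.44,1.1,0,0]]]'

```text
clock: 5.4
tool_pos: [0.5436, 0.0181, 0.1103]
orientation: [180.0, 0.2, 168.1]
force: [3.1, -2.1, 5.6]
opening: 0.0005
```

Request:
arm_command --targets '[[[0,0,0,-0.35,0.27,-0.01,0],[0,0,0,-0.69,0.55,-0.01,0],[0,0,0,-1.05,0.9,-0.02,0],[0,0,0,-1.39,1.27,-0.02,0],[0,0,0,-1.65,1.61,-0.02,0],[0,0,0,-1.9,1.95,-0.02,0],[0,0,0,-2.11,2.3,-0.02,0],[0,0,0,-2.11,2.3,-0.02,0]]]'

```text
clock: 6.07
tool_pos: [0.5221, 0.0412, 0.1102]
orientation: [180.0, 0.1, 168.1]
force: [0.2, -1.3, 8.9]
opening: 0.0001
```

Request:
arm_command --targets '[[[0,0,0,-0.2,0.38,0,0],[0,0,0,-0.38,0.76,0,0],[0,0,0,-0.53,1.14,0,0],[0,0,0,-0.71,1.75,0,0],[0,0,0,-0.85,2.35,0,0],[0,0,0,-0.93,2.98,0,0],[0,0,0,-0.96,3.6,0,0],[0,0,0,-0.96,3.6,0,0]]]'

```text
clock: 6.73
tool_pos: [0.5116, 0.0764, 0.1102]
orientation: [-179.9, 0.0, 168.1]
force: [-2.6, -4.2, 12.6]
opening: 0.0008
```

Request:
arm_command --targets '[[[0,0,0,0.03,0.62,0,0],[0,0,0,0.11,1.25,0,0],[0,0,0,0.25,1.85,0,0],[0,0,0,0.43,2.46,0,0],[0,0,0,0.58,2.84,0,0],[0,0,0,0.76,3.22,0,0],[0,0,0,0.96,3.6,0,0],[0,0,0,0.96,3.6,0,0]]]'

```text
clock: 7.4
tool_pos: [0.519, 0.1097, 0.1101]
orientation: [-179.6, -0.2, 168.1]
force: [-7.2, -12.8, 22.8]
opening: 0.0
```

Request:
arm_command --targets '[[[0,0,0,0,0,0.1,0],[0,0,0,0.36,0.52,0.1,0],[0,0,0,0.72,1.03,0.11,0],[0,0,0,1.16,1.48,0.12,0],[0,0,0,1.61,1.92,0.13,0],[0,0,0,2.1,2.3,0.14,0],[0,0,0,2.64,2.64,0.15,0],[0,0,0,2.64,2.64,0.15,0]]]'

```text
clock: 8.07
tool_pos: [0.5471, 0.1391, 0.1103]
orientation: [-179.9, -0.1, 168.1]
force: [-0.5, -0.3, 4.3]
opening: 0.0003
```

Request:
arm_command --targets '[[[0,0,0,0.42,0.21,0,0],[0,0,0,0.85,0.4,0,0],[0,0,0,1.3,0.57,0,0],[0,0,0,1.74,0.71,0,0],[0,0,0,2.15,0.81,0,0],[0,0,0,2.15,0.81,0,0]]]'

```text
clock: 8.57
tool_pos: [0.5679, 0.1467, 0.1103]
orientation: [-179.9, -0.2, 168.1]
force: [-3.3, -1.9, 6.6]
opening: 0.0004
```

Request:
arm_command --targets '[[[0,0,0,0.4,0.07,0,0],[0,0,0,0.8,0.12,0,0],[0,0,0,1.2,0.15,0,0],[0,0,0,1.6,0.16,0,0],[0,0,0,2.0,0.14,0,0],[0,0,0,2.4,0.1,0,0],[0,0,0,2.9,0,0,0],[0,0,0,2.9,0,0,0]]]'

```text
clock: 9.23
tool_pos: [0.5993, 0.1474, 0.1104]
orientation: [-180.0, 0.0, 168.1]
force: [0.1, 0.1, -0.2]
opening: 0.0005
```

Contact was lost at 78°, so that is the notch. Going down gently.

Request:
arm_command --targets '[[[0,0,0,0,0,-0.15,0],[0,0,0,0,0,-0.3,0],[0,0,0,0,0,-0.45,0],[0,0,0,0,0,-0.6,0],[0,0,0,0,0,-0.7,0],[0,0,0,0,0,-0.7,0]]]'

```text
clock: 9.73
tool_pos: [0.5982, 0.1475, 0.1034]
orientation: [-180.0, -0.0, 168.1]
force: [-0.5, 0.8, -0.0]
opening: 0.0003
```

Request:
arm_command --targets '[[[0,0,0,0,0,-0.15,0],[0,0,0,0,0,-0.3,0],[0,0,0,0,0,-0.45,0],[0,0,0,0,0,-0.6,0],[0,0,0,0,0,-0.7,0],[0,0,0,0,0,-0.7,0]]]'

```text
clock: 10.23
tool_pos: [0.5984, 0.1475, 0.0967]
orientation: [-180.0, 0.0, 168.1]
force: [-0.1, -0.1, 1.3]
opening: 0.0003
```

Request:
arm_command --targets '[[[0,0,0,0,0,-0.1,0],[0,0,0,0,0,-0.2,0],[0,0,0,0,0,-0.3,0],[0,0,0,0,0,-0.4,0],[0,0,0,0,0,-0.45,0],[0,0,0,0,0,-0.45,0]]]'

```text
clock: 10.73
tool_pos: [0.5984, 0.1475, 0.0923]
orientation: [-180.0, 0.0, 168.1]
force: [-1.6, 0.5, 4.2]
opening: 0.0002
```

Request:
arm_command --targets '[[[0,0,0,0,0,-0.05,0],[0,0,0,0,0,-0.1,0],[0,0,0,0,0,-0.15,0],[0,0,0,0,0,-0.15,0],[0,0,0,0,0,-0.15,0]]]'

```text
clock: 11.15
tool_pos: [0.5986, 0.1475, 0.0921]
orientation: [180.0, 0.0, 168.1]
force: [-5.3, -0.2, 13.2]
opening: 0.0005
```

Hard stop at z 0.0921, 18.2 mm below the rim, with 13 N. One small extra push, then straight up and a check picture.

Request:
arm_command --targets '[[[0,0,0,0,0,-0.05,0],[0,0,0,0,0,-0.05,0],[0,0,0,0,0,-0.05,0]]]'

```text
clock: 11.4
tool_pos: [0.5986, 0.1475, 0.092]
orientation: [180.0, 0.1, 168.1]
force: [-6.8, -1.0, 17.6]
opening: 0.0004
```

Request:
arm_command --targets '[[[0,0,0,0,0,0.2,0],[0,0,0,0,0,0.5,0],[0,0,0,0,0,1.5,0],[0,0,0,0,0,3,0],[0,0,0,0,0,6,0],[0,0,0,0,0,9,0],[0,0,0,0,0,12,0],[0,0,0,0,0,12,0]]]'

```text
clock: 12.07
tool_pos: [0.6015, 0.1484, 0.2174]
orientation: [179.7, 0.5, 168.1]
force: [0.6, 1.0, 0.7]
opening: 0.0002
```

Request:
arm_command --targets '[[[0,0,0,-3,-1,0,0],[0,0,0,-6,-2,0,0],[0,0,0,-9,-3,0,0],[0,0,0,-12,-4,0,0],[0,0,0,-14,-5,0,0],[0,0,0,-14,-5,0,0],[0,0,0,-14,-5,0,0]]]'

```text
clock: 12.65
tool_pos: [0.458, 0.0973, 0.2111]
orientation: [179.9, 0.1, 168.1]
force: [-0.3, 0.3, 0.1]
opening: 0.0003
```

```bash
python3 - <<'E'
from h import *
im=ctrl.snapshot("scene");cv2.imwrite("pics/s2.png",im)
o=ctrl.get_obs();print(o['clock'],o['tool_pos'],o['force'])
a=cv2.resize(cv2.imread("pics/scene0.png")[140:360,120:420],None,fx=1.3,fy=1.3);b=cv2.resize(im[140:360,120:420],None,fx=1.3,fy=1.3)
cv2.imwrite("pics/cmp.png",np.hstack([a,b]))
E
```

```text
12.7 [0.45878189 0.09773766 0.2109358 ] [ 0.12311029  1.17259968 -0.94373604]
```

View pics/cmp.png

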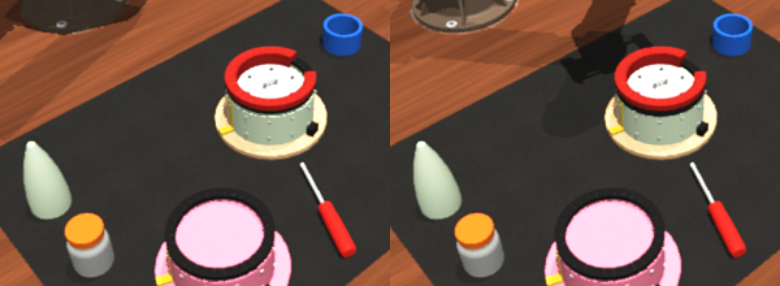

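The after-view (right half) shows the release ring lower: a black band now appears under the red rim at about (655,108). The nose cone, jar, coupler and screwdriver haven't moved, and the arm is clear. Handing in.

```bash
python3 -c "
from plant import ctrl
print(ctrl.close_job())"
```

```text
the job is handed in; nothing more can be done
None
```

The red lock ring is unlocked and the job is handed in, 12.7 s into the 72 s allowed; no verdict was reported.

- **Rim:** I rested the shut fingertips by the yellow mark at about 8 N. I then swept about 180° around the near side of the rim.
- **Gentleness:** Readings come only at the end of each move. The highest rim push I saw was about 23 N straight down (27 N in all), against the limit of 60 N. I eased off after that one.
- **Notch:** Contact was lost over the notch, opposite the mark, where the camera images had put it.
- **Release ring:** I pressed it to its hard stop, about 18 mm below the rim top, at 13–18 N. I then came straight up and clear.

In the last picture the release ring's black band sits lower under the rim. The nose cone, jar, coupler and screwdriver look unmoved, and the force reading is down to noise. That bystander check was by eye only, comparing the before and after pictures.

The two fixed cameras disagreed by about 4 mm on the ring's centre. I used the top view, which the wrist camera confirmed to about 2 mm.

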